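# Hold a sprung probe square on the flow module's stud

## Robot

A 7-joint arm with a two-finger parallel gripper is mounted at the origin on a cart in front of the work surface, level with it; the furniture and walls round the work are solid. World frame = base frame: x ahead of the robot, y to its left, z up, the work surface at z = 0. Lengths are in mm, angles in rad, forces in N, time in s.
With the tool pointing down it reaches from about 400 to 900 mm from the base axis. Payload 5.6 kg.
Tool frame: the origin (TCP) lies on the centre line of the jaws, within the pads' length; the fingertips stand 22 mm ahead of it and the grasp point (between the pads) lies 3 mm ahead of it (env.finger_overhang is the z of the fingertips in the tool frame, in mm); z points along the fingers, y is the line along which they close (so a half turn about z gives the same grasp; the last joint's range is limited). The gripper opens to 92 mm and grips with 3 to 60 N. Pads are 20 mm wide; open, the fingers measure 128 mm over their backs; the gripper's body (75 mm by 189 mm) begins 69 mm behind the grasp point.
Start: joints at [1.092, 0.468, -0.012, 1.603, 0.006, 1.071, -0.056], TCP at [274.35, -589.271, 236.592] pointing down, gripper open.
Joint ranges: [-2.53, 2.53], [-0.31, 2.02], [-1.57, 1.55], [0.28, 2.44], [-1.29, 4.43], [0.15, 1.84], [-2.92, 2.92]. Speed limits (rad/s): [2.57, 2.57, 3.14, 3.14, 3.14, 3.14, 3.14].

## Interface

Orientations are given as a rotation vector (axis times angle).
In Python, from workcell import env gives the robot as it stands.
- The arm moves only by the tool move_arm, never from a script. Its argument "plan" is a list of rows, each a list of 2 entries, a list of its own where there are three numbers: the shift along the tool's x, y, z as a fraction of full scale, then the turn, a rotation vector about the tool's x, y, z as a fraction of full scale. In form: [[[x, y, z], [wx, wy, wz]], ...]. A call has 1 to 12 rows; each row is the pose to reach, as a shift and turn from the pose commanded when the call began, along the tool's axes at that moment; what a row does not reach only later rows make up. Full scale, the value 1, is 1 m for a shift and 90 degrees for a turn. A row lasts 1/12 s, in which the tool goes at most 41.7 mm and 7.16 degrees, less where a joint would pass 70% of its speed; a pose out of reach is approached as far as the arm can. A call with a number of a shift or a turn outside -1 to 1 is refused whole. A call with a gripper value outside its range is refused whole. "gripper" is the closure, from -1 (fully open) to 1 (shut), set as the call begins (left out, the last holds). The fingers move at their own pace and stop on an object; the grip force is fixed at half the most. Time passes only in rows, so rows that repeat a pose let the fingers close. It gives the time, the measured TCP pose, the force, the opening and the grip force at its end, in the units of the state.
- env.get_state(): the state, without advancing time (a new reading comes with each control period).
- env.grab_frame(name): name is "side" or "top" or "wrist"; returns a dict with "color" (400x640x3 uint8, red, green, blue), "camera_matrix" (3x3 intrinsics, pixels), "cam_to_world" (4x4, takes a point from camera to world coordinates); the wrist camera has in their place "hand_eye" (4x4, takes a point from camera to tool coordinates, whose origin is the TCP and whose axes are the flange's). Camera axes: x right, y down, z forward; pixel columns grow to the right and rows downward; lengths in mm; the calibration is good to about 2 mm. A picture is of the moment at which its call begins: read the wrist's pose just before it. There is no depth.
- env.sign_off(): hands the job in; it is judged then, once.
Trained networks look in a picture, given as the dict that the camera call returned (one of the last four; its "shot" number tells which), for a name from the list of things; names that differ only in an ending like _2 or _b are one class to them, and where a whole thing is asked for, a point or a joint stands for the part that bears it (a point fixed in the world has none). Each returns a list of dicts, best first, with "conf" (0 to 1); they miss things now and then, are a little off and sometimes report something else, mostly with a low value. They report only what shows in the picture. A call takes as long as a camera call. They do not tell look-alikes from the thing itself.
- env.spot_in(picture, query): "box" ([left, top, right, bottom] in pixels, round what is visible of it).
- env.outline_of(picture, query): "region" (400x640 bool, what is visible of it) and "box" ([left, top, right, bottom] in pixels, round what is visible of it).
The state is a dict: "time_s": time; "qpos": joint angles; "joint_vel": joint speeds; "joint_efforts": joint torques, N m; "tool_pos": TCP position; "tool_rot": TCP orientation; "wrist_force": force on the tool from outside, world axes, zero at the start; "ft_torque": the same for the moment, N m; "gripper_width": finger opening in mm; "grasp_force": force on a finger pad.
Only numpy, scipy, OpenCV 4.12 (cv2) and the standard library are available. Lean on these libraries where they do the work, as an engineer would, in place of code of your own. Each camera call takes 0.05 s, during which the arm holds its last target. There are 200 camera calls.

## Task

Lift the sprung contact probe out of its stand and press its tip gently on the middle of the round stud on top of the flow module that is mounted on the tilting stage, with the probe square to the module's sloping top and the sprung tip pushed about half way in. Touch that module nowhere else, do not shift the stage, leave the other things alone, and finish holding the probe there, still pressing.

Things in the scene. Friction and masses are not known exactly. Their poses are not given: they have to be found in the camera images.
- probe: Loose sprung probe, 143 mm long, 130 g, upright in the stand, tip down. Origin on its axis at the nose's lower end; z from tip to handle. Steel nose 16 mm diameter, z 0 to 50 mm; collar 34 mm, z 50 to 56; round black handle 22 mm diameter, z 56 to 122; end cap 18 mm, to z 127. The free tip stands 16 mm out below the origin.
- grip (a point): Point on the probe's axis in the handle, 100 mm above the probe's origin, 116 mm above the free tip: where to take it from above.
- tip (a point): Middle of the flat 6 mm end face of the probe's sprung tip, on the probe's axis (foot 8 mm diameter).
- plunger (a joint): How far the sprung tip is pushed into the probe, m: 0 free, 0.010 fully in. The spring gives 1 N at 0 and 5 N per 10 mm more, so about 3.5 N half way.
- stand: Fixed stand: dark round foot 80 mm diameter, grey upright tube 29 mm outer, 20 mm inner diameter, its open top 80 mm above the bench. Origin at the centre of the underside, z up. The probe's collar sits on the tube's top; its nose hangs 50 mm and its tip 66 mm deep inside: lift straight up 75 mm or more.
- stage: Fixed tilting stage: base plate 130 x 150 x 12 mm, two cheeks 66 mm high at y = +-60 mm with black knobs (156 mm over the knobs), between them a tilted steel plate 104 x 88 x 8 mm. Origin at the centre of the underside; x points away from the robot at yaw 0, y along the tilt axis, which lies 52 mm up.
- plate (a joint): Tilt of the stage's plate, rad: 0 level; as it grows the far edge rises, so that the top leans towards the stage's -x side (towards the robot). Its clamp is stiff (over 3 N m); it must not be shifted.
- module: Flow module fixed on the tilted plate: brownish box 86 x 38 x 39 mm overall. Origin at the centre of its underside, 8 mm above the tilt axis along its z; x along its length and up the slope, z square to its top. Upper box 66 mm long, top 34 mm above the origin, with a stud on it.
- spot (a point): Centre of the flat top of the stud on the tilted module: round, 13 mm diameter, standing 4 mm above the module's top, 38 mm from the module's origin along z and 3 mm towards -x. z is square to the stud's face.
- spare_module: Bystander: a like flow module, 86 x 38 x 39 mm, lying flat on the bench. Origin at the centre of its underside.
- amber_bottle: Bystander: small amber bottle, 44 mm diameter, 85 mm high. Origin at the centre of its underside.
- vial: Bystander: small vial, 16 mm diameter, 48 mm high. Origin at the centre of its underside.
- tape: Bystander: tape roll lying flat, 75 mm diameter, 22 mm high. Origin at the centre of its underside.
Not all that is in view belongs to the job. Leave any purple look-alike of the probe alone. What is shaped like the stand but blue is not meant.

How it is judged (in metres and radians):
On the way, in this order (a step that is already met when the one before it is completed fails the run):
1. the probe is held in the fingers, drawn clear up out of the stand (contact force between the fingers and probe above 1 N and height (world z) of tip above 0.085 m and contact force between probe and stand below 0.1 N), for 0.1 s.
2. the tip presses lightly on the stud, square to it (contact force between the fingers and probe above 1 N and distance between tip and spot below 0.0055 m and angle between the z axis of probe and the z axis of module, either way round below 0.11 rad and value of joint plunger between 0.002 and 0.0085 m and contact force between probe and module above 0.8 N), for 0.3 s.
At the end, for the whole second after the job is handed in: Probe held still in the fingers, clear of the stand: tip within 5.5 mm of the stud centre, axis within 0.11 rad of the module's z, tip pushed in 2 to 8.5 of 10 mm, force 0.8 to 9 N; robot off the stage; stud shifted under 6 mm, stage under 4 mm, bystanders under 20 mm (all of step 2 and contact force between probe and module below 9 N and linear speed of probe below 0.02 m/s and contact force between probe and stand below 0.1 N and contact force between the arm and stage below 0.3 N and distance of spot from where it was at the start of the episode below 0.006 m and distance of stage from where it was at the start of the episode below 0.004 m and distance of each of spare_module, amber_bottle, vial, tape from where it was at the start of the episode below 0.02 m); the arm keeps its last pose, push and grip.
It fails at once if the probe presses on the mounted module anywhere but on the stud (tip over 10 mm from its centre) (contact force between probe and module above 0.5 N and distance between tip and spot above 0.01 m).
It fails at once if the module is pressed with over 15 N (contact force between probe and module above 15 N).
It fails at once if the fingers or arm press on the stage or the mounted module (contact force between the arm and stage above 3 N).
It fails at once if the stage's plate is shifted (stud moved over 8 mm) (distance of spot from where it was at the start of the episode above 0.008 m).
It fails at once if a bystander (spare module, amber bottle, vial, tape roll) is moved over 20 mm (distance of any of spare_module, amber_bottle, vial, tape from where it was at the start of the episode above 0.02 m).
It also fails if it takes over 51 s, if anything falls off the work surface, if the arm or the gripper's body presses on something with over 40 N, if the wrist force passes 120 N, or if a joint passes its speed limit or range.

## Working session

There is one attempt and no reset: what is moved stays moved. The work goes in short steps, Python scripts to look and compute and a tool call to move; the robot and the scene stay as the last step left them, time stands still between calls to the robot, and variables do not carry over. Pictures are saved under pics/ and viewed, at most 10 in all, crops included, and the job is handed in when it is done.

Besides the shell and the picture viewer there is one more tool, called after ">>>" in YAML: its name, and indented under it one key for each argument. move_arm: Moves the arm, as the interface text tells. Shift numbers are shares of 1 m and turn numbers shares of 90 degrees, none past 1 either way. Its arguments: {"type":"object","properties":{"plan":{"type":"array"},"gripper":{"type":"number"}},"required":["plan"]}

```bash
mkdir -p pics && cat > h.py <<'E'
import numpy as np,cv2,pickle
from workcell import env
from scipy.spatial.transform import Rotation as R
def save(d,n): cv2.imwrite('pics/'+n,cv2.cvtColor(d['color'],cv2.COLOR_RGB2BGR))
def ray(d,uv,T=None):
    T=np.array(d['cam_to_world'] if T is None else T); K=np.array(d['camera_matrix'])
    v=T[:3,:3]@np.linalg.inv(K)@np.array([uv[0],uv[1],1.]); return T[:3,3],v/np.linalg.norm(v)
def atz(d,uv,z,T=None):
    o,v=ray(d,uv,T); return o+v*(z-o[2])/v[2]
def proj(d,p,T=None):
    T=np.array(d['cam_to_world'] if T is None else T); K=np.array(d['camera_matrix'])
    c=np.linalg.inv(T)@np.append(p,1); q=K@c[:3]; return q[:2]/q[2]
def tri(rs):
    A=sum(np.eye(3)-np.outer(v,v) for o,v in rs); b=sum((np.eye(3)-np.outer(v,v))@o for o,v in rs); return np.linalg.solve(A,b)
def tcpT():
    s=env.get_state(); T=np.eye(4); T[:3,:3]=R.from_rotvec(s['tool_rot']).as_matrix(); T[:3,3]=s['tool_pos']; return T
E
python3 - <<'E'
from h import *
s=env.get_state(); print(s['tool_pos'],s['tool_rot'],s['time_s'])
T=tcpT()
ims=[]
for n in ['side','top','wrist']:
    d=env.grab_frame(n); save(d,n+'0.png'); pickle.dump((d,T),open(n+'0.pkl','wb'))
    if n=='wrist': print(np.round(d['hand_eye'],3))
    else: print(np.round(d['cam_to_world'],3))
    print(d['camera_matrix'])
    for q in ['probe','stand','stage','module','spot','spare_module','amber_bottle','vial','tape']:
        try: print(n,q,[(np.round(x['box']).tolist(),round(x['conf'],2)) for x in env.spot_in(d,q)][:3])
        except Exception as e: print(n,q,e)
E
```

```text
[ 274.09469731 -588.7942029   235.65212193] [-3.06569156e+00 -6.78724024e-01  7.94751009e-04] 0.0
[[ 9.820000e-01 -1.070000e-01  1.590000e-01  3.736320e+02]
 [-1.910000e-01 -5.870000e-01  7.870000e-01 -1.234888e+03]
 [ 9.000000e-03 -8.030000e-01 -5.960000e-01  1.029948e+03]
 [ 0.000000e+00  0.000000e+00  0.000000e+00  1.000000e+00]]
[[486.04607222   0.         317.7792376 ]
 [  0.         486.04607222 193.78964939]
 [  0.           0.           1.        ]]
side probe [([297.0, 244.0, 310.0, 268.0], 0.74), ([334.0, 190.0, 344.0, 224.0], 0.72)]
side stand [([360.0, 184.0, 379.0, 209.0], 0.9), ([290.0, 268.0, 316.0, 295.0], 0.57)]
side stage [([288.0, 165.0, 337.0, 208.0], 0.72)]
side module [([302.0, 166.0, 323.0, 188.0], 0.65)]
side spot [([300.0, 166.0, 320.0, 188.0], 0.85), ([298.0, 164.0, 334.0, 190.0], 0.17)]
side spare_module [([277.0, 141.0, 296.0, 156.0], 0.47)]
side amber_bottle [([318.0, 135.0, 329.0, 156.0], 0.55)]
side vial [([290.0, 268.0, 315.0, 299.0], 0.22)]
side tape []
[[-4.700000e-02 -9.720000e-01  2.300000e-01  3.225340e+02]
 [-9.990000e-01  4.600000e-02 -8.000000e
[... 546 characters left out ...]
top spare_module [([169.0, 216.0, 198.0, 244.0], 0.75)]
top amber_bottle [([183.0, 179.0, 205.0, 198.0], 0.8)]
top vial [([266.0, 190.0, 286.0, 221.0], 0.6)]
top tape [([410.0, 173.0, 435.0, 204.0], 0.93)]
[[ 0.00000e+00 -9.65000e-01 -2.63000e-01  7.46790e+01]
 [ 1.00000e+00  1.00000e-03 -1.00000e-03  7.12000e-01]
 [ 1.00000e-03 -2.63000e-01  9.65000e-01 -1.49259e+02]
 [ 0.00000e+00  0.00000e+00  0.00000e+00  1.00000e+00]]
[[333.78749691   0.         321.95550565]
 [  0.         333.78749691 197.28474865]
 [  0.           0.           1.        ]]
wrist probe []
wrist stand []
wrist stage []
wrist module []
wrist spot []
wrist spare_module []
wrist amber_bottle []
wrist vial []
wrist tape []
```

```bash
python3 - <<'E'
from h import *
a=pickle.load(open('side0.pkl','rb'))[0]['color'][110:310,240:440]; b=pickle.load(open('top0.pkl','rb'))[0]['color'][110:310,150:450]
a=cv2.resize(a,None,fx=2,fy=2,interpolation=3);b=cv2.resize(b,None,fx=2,fy=2,interpolation=3)[:, :]
a=cv2.resize(a,(300,300)) if 0 else a
cv2.imwrite('pics/c0.png',cv2.cvtColor(np.hstack([a[:, :],b])[:,:1000],cv2.COLOR_RGB2BGR)[:, :] if 0 else cv2.cvtColor(np.hstack([cv2.resize(a,(320,320)),cv2.resize(b,(480,320))]),cv2.COLOR_RGB2BGR))
E
```

```text
(no output)
```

View pics/c0.png

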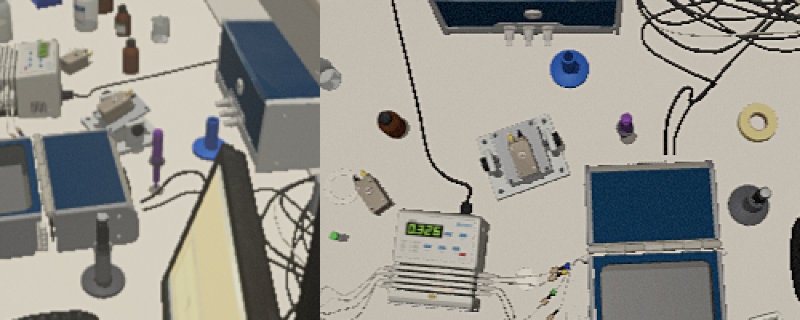

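View pics/side0.png

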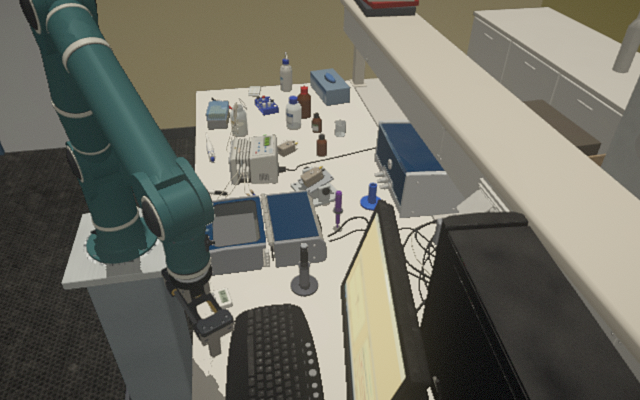

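Candidates for the probe: black one in the grey stand at side (303,256) / top (421,233); the purple look-alike at side (339,207). There is also a blue look-alike stand at side (370,195). I choose the black probe in the grey stand.

```bash
python3 - <<'E'
from h import *
ds=pickle.load(open('side0.pkl','rb'))[0]; dt=pickle.load(open('top0.pkl','rb'))[0]
# crops with 6x
a=cv2.resize(ds['color'][235:305,270:340],(480,480),interpolation=2) if 0 else None
a=cv2.resize(ds['color'][235:301,275:325],(400,528),interpolation=cv2.INTER_CUBIC)
b=cv2.resize(dt['color'][205:271,390:440],(400,528),interpolation=cv2.INTER_CUBIC)
cv2.imwrite('pics/c1.png',cv2.cvtColor(np.hstack([a,b]),cv2.COLOR_RGB2BGR))
print('cap top', atz(dt,(426,229.5),157), 'side',atz(ds,(303.5,245),157))
print('foot', atz(dt,(417.5,239),5),atz(ds,(304,284),5))
print('stage', tri([ray(dt,(277.5,207)),ray(ds,(312,178))]))
print('monitor', atz(ds,(380,205),300), atz(ds,(345,290),200),atz(ds,(380,205),400))
o=env.outline_of
for n,d in (('side',ds),('top',dt)):
    pass
E
```

```text
cap top [ 527.75604541 -290.13130732  157.        ] side [ 525.44786385 -298.09550172  157.        ]
foot [ 522.86357963 -296.10932604    5.        ] [ 526.07880884 -294.99875413    5.        ]
stage [628.91189486 128.54680738  68.51089569]
monitor [ 708.79274261 -343.7518249   300.        ] [ 585.19106435 -508.73899481  200.        ] [ 662.87707973 -465.83390155  400.        ]
```

View pics/c1.png

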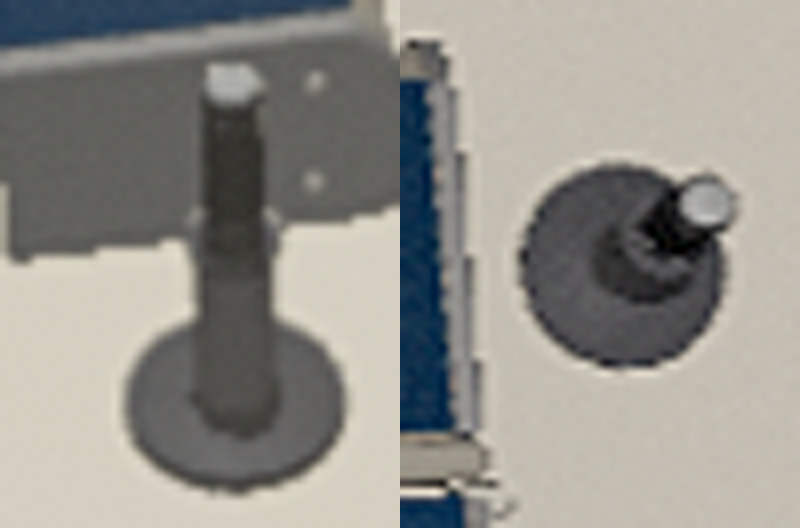

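View pics/top0.png

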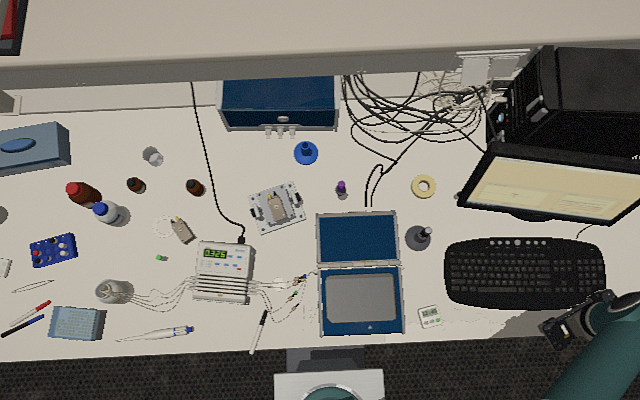

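Crop confirms the black-handled probe with its light cap, sitting in the grey stand: cap at side (304,244) and top (428.5,230). Before moving I check how much room there is to the monitor.

```bash
python3 - <<'E'
from h import *
ds=pickle.load(open('side0.pkl','rb'))[0]; dt=pickle.load(open('top0.pkl','rb'))[0]
print('cap',tri([ray(dt,(428.5,230)),ray(ds,(304,244))]),atz(dt,(428.5,230),157),atz(ds,(304,244),157))
print('mon top left',tri([ray(dt,(492,143)),ray(ds,(381,203))]),'mon low left',tri([ray(dt,(457,203)),ray(ds,(344,288))]))
print('shelf edge', tri([ray(dt,(20,86)),ray(ds,(345,8))]))
T=tcpT(); print(T.round(3)); print(T[:3,:3].T@(np.array([526,-294,275])-T[:3,3]))
E
```

```text
cap [ 526.41229739 -296.5542103   158.80878937] [ 526.02337471 -296.94586578  157.        ] [ 527.39897316 -294.50707599  157.        ]
mon top left [ 690.36455886 -420.5118073   370.82001619] mon low left [ 612.65103248 -405.17628446   89.80873842]
shelf edge [855.7619029  675.49345198 477.11199328]
[[ 9.07000e-01  4.22000e-01  0.00000e+00  2.74359e+02]
 [ 4.22000e-01 -9.07000e-01 -0.00000e+00 -5.89280e+02]
 [-0.00000e+00  0.00000e+00 -1.00000e+00  2.36611e+02]
 [ 0.00000e+00  0.00000e+00  0.00000e+00  1.00000e+00]]
[ 352.74978478 -161.49044797  -38.41171659]
```

>>> move_arm:
  plan:
    - [[0.03,-0.014,-0.004],[0,0,0]]
    - [[0.065,-0.03,-0.008],[0,0,0]]
    - [[0.1,-0.046,-0.012],[0,0,0]]
    - [[0.135,-0.062,-0.016],[0,0,0]]
    - [[0.17,-0.078,-0.02],[0,0,0]]
    - [[0.205,-0.094,-0.024],[0,0,0]]
    - [[0.24,-0.11,-0.028],[0,0,0]]
    - [[0.275,-0.126,-0.032],[0,0,0]]
    - [[0.31,-0.142,-0.036],[0,0,0]]
    - [[0.335,-0.153,-0.038],[0,0,0]]
    - [[0.352,-0.161,-0.038],[0,0,0]]
    - [[0.352,-0.161,-0.038],[0,0,0]]
  gripper: -1

```text
time_s: 2.5
tool_pos: [528.8, -289.7, 274.9]
tool_rot: [-3.063, -0.691, -0.004]
wrist_force: [0.1, 0.5, 0.3]
gripper_width: 91.9
grasp_force: 0.0
```

```bash
python3 - <<'E'
from h import *
T=tcpT(); d=env.grab_frame('wrist'); save(d,'w1.png'); pickle.dump((d,T),open('w1.pkl','wb'))
C=T@np.array(d['hand_eye']); print(T.round(3)[:3,3], env.get_state()['time_s'])
for q in ['probe','stand']: print(q,[(np.round(x['box']).tolist(),round(x['conf'],2)) for x in env.spot_in(d,q)][:3])
print(proj(d,np.array([526,-296,157]),C),proj(d,np.array([526,-296,5]),C))
E
```

```text
[ 528.812 -289.72   274.853] 2.55
probe [([309.0, 173.0, 346.0, 216.0], 0.84)]
stand [([293.0, 143.0, 360.0, 197.0], 0.93)]
[326.92776794 205.71012492] [325.46612135 171.70453508]
```

View pics/w1.png

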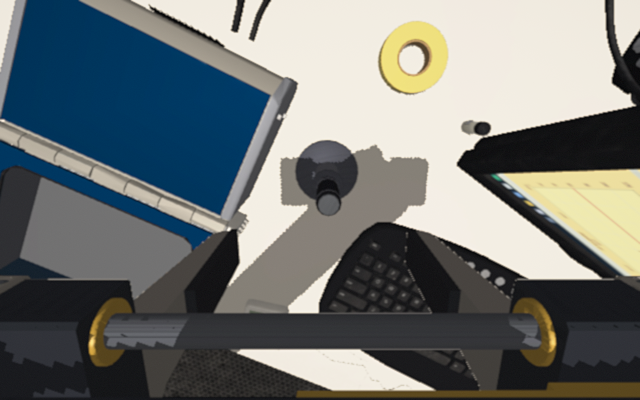

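>>> move_arm:
  plan:
    - [[0,0,0],[0,0,0]]
    - [[0,0,0],[0,0,0]]
    - [[0,0,0],[0,0,0]]

```text
time_s: 2.9
tool_pos: [524.6, -296.1, 274.6]
tool_rot: [3.068, 0.675, -0.001]
wrist_force: [-0.0, -0.4, 0.7]
gripper_width: 92.1
grasp_force: 0.0
```

```bash
python3 - <<'E'
from h import *
T=tcpT(); d=env.grab_frame('wrist'); C=T@np.array(d['hand_eye']); print(T.round(3), env.get_state()['joint_vel'])
r=env.outline_of(d,'probe')[0]; print(r['box'],r['conf'])
g=cv2.cvtColor(d['color'],cv2.COLOR_RGB2GRAY)
c=cv2.HoughCircles(cv2.resize(g[170:230,300:360],None,fx=4,fy=4,interpolation=2),cv2.HOUGH_GRADIENT,1,200,param1=80,param2=10,minRadius=38,maxRadius=60)
print(c, proj(d,np.array([526.3,-296,157]),C))
if c is not None:
    uv=c[0,0,:2]/4+[300,170]; p=atz(d,uv,157,C); print(uv,p,T[:3,:3].T@(p-T[:3,3]))
E
```

```text
[[ 9.08000e-01  4.20000e-01 -0.00000e+00  5.24639e+02]
 [ 4.20000e-01 -9.08000e-01 -0.00000e+00 -2.96071e+02]
 [-0.00000e+00  0.00000e+00 -1.00000e+00  2.74559e+02]
 [ 0.00000e+00  0.00000e+00  0.00000e+00  1.00000e+00]] [-5.90606211e-03  5.94382826e-04 -6.81169907e-03 -2.31381841e-03
  1.22827081e-03  3.77027787e-05 -1.52039293e-03]
[307.4, 165.4, 341.7, 209.1] 0.6
[[[ 94.5 110.5  44.9]]] [322.18338168 197.55026101]
[323.625 197.625] [ 526.74419004 -297.11112668  157.        ] [  1.52535019   1.80027536 117.55926897]
```

>>> move_arm:
  plan:
    - [[0.0015,0.0018,0.025],[0,0,0]]
    - [[0.0015,0.0018,0.055],[0,0,0]]
    - [[0.0015,0.0018,0.085],[0,0,0]]
    - [[0.0015,0.0018,0.11],[0,0,0]]
    - [[0.0015,0.0018,0.13],[0,0,0]]
    - [[0.0015,0.0018,0.141],[0,0,0]]
    - [[0.0015,0.0018,0.141],[0,0,0]]
    - [[0.0015,0.0018,0.141],[0,0,0]]
    - [[0.0015,0.0018,0.141],[0,0,0]]

```text
time_s: 3.75
tool_pos: [528.5, -296.3, 135.0]
tool_rot: [3.066, 0.678, 0.003]
wrist_force: [-0.2, -0.5, -0.6]
gripper_width: 91.5
grasp_force: 0.0
```

>>> move_arm:
  plan:
    - [[0,0,0],[0,0,0]]
    - [[0,0,0],[0,0,0]]
    - [[0,0,0],[0,0,0]]
    - [[0,0,0],[0,0,0]]
    - [[0,0,0],[0,0,0]]
    - [[0,0,0],[0,0,0]]
    - [[0,0,0],[0,0,0]]
    - [[0,0,0],[0,0,0]]
    - [[0,0,0],[0,0,0]]
    - [[0,0,0],[0,0,0]]
  gripper: 1

```text
time_s: 4.58
tool_pos: [527.6, -295.7, 133.5]
tool_rot: [-3.067, -0.679, 0.0]
wrist_force: [0.1, 0.3, -1.1]
gripper_width: 27.8
grasp_force: 0.0
```

>>> move_arm:
  plan:
    - [[0,0,0],[0,0,0]]
    - [[0,0,0],[0,0,0]]
    - [[0,0,0],[0,0,0]]
    - [[0,0,0],[0,0,0]]
    - [[0,0,0],[0,0,0]]
    - [[0,0,0],[0,0,0]]

```text
time_s: 5.08
tool_pos: [527.6, -295.8, 133.5]
tool_rot: [3.067, 0.679, -0.0]
wrist_force: [-0.8, 0.4, -0.3]
gripper_width: 21.4
grasp_force: 30.0
```

>>> move_arm:
  plan:
    - [[0,0,-0.01],[0,0,0]]
    - [[0,0,-0.03],[0,0,0]]
    - [[0,0,-0.055],[0,0,0]]
    - [[0,0,-0.08],[0,0,0]]
    - [[0,0,-0.105],[0,0,0]]
    - [[0,0,-0.13],[0,0,0]]
    - [[0,0,-0.155],[0,0,0]]
    - [[0,0,-0.175],[0,0,0]]
    - [[0,0,-0.19],[0,0,0]]
    - [[0,0,-0.19],[0,0,0]]
    - [[0,0,-0.19],[0,0,0]]
    - [[0,0,-0.19],[0,0,0]]

```text
time_s: 6.08
tool_pos: [527.0, -295.4, 322.6]
tool_rot: [-3.066, -0.679, 0.002]
wrist_force: [-0.9, -0.2, -1.9]
gripper_width: 21.0
grasp_force: 30.0
```

```bash
python3 - <<'E'
from h import *
T=tcpT(); print(T.round(2),env.get_state()['gripper_width'])
print(T[:3,:3].T@(np.array([560,80,325])-T[:3,3]))
ds=pickle.load(open('side0.pkl','rb'))[0]; dt=pickle.load(open('top0.pkl','rb'))[0]
a=cv2.resize(ds['color'][160:215,280:345],(390,330),interpolation=2); b=cv2.resize(dt['color'][180:240,240:311],(390,330),interpolation=2)
cv2.imwrite('pics/c2.png',cv2.cvtColor(np.hstack([a,b]),cv2.COLOR_RGB2BGR))
E
```

```text
[[ 9.1000e-01  4.2000e-01 -0.0000e+00  5.2698e+02]
 [ 4.2000e-01 -9.1000e-01  0.0000e+00 -2.9543e+02]
 [-0.0000e+00 -0.0000e+00 -1.0000e+00  3.2258e+02]
 [ 0.0000e+00  0.0000e+00  0.0000e+00  1.0000e+00]] 20.99278817172699
[ 188.39731523 -326.4074242    -2.20303303]
```

View pics/c2.png

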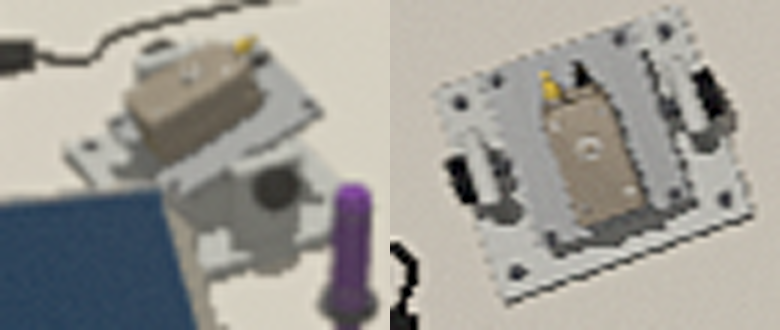

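Crop 1 (side) shows the stud at about (312,172). Crop 2 (top) shows it at about (276.5,207), with the module running up the slope away from the robot. I move closer for a wrist view.

>>> move_arm:
  plan:
    - [[0.009,-0.018,0],[0,0,0]]
    - [[0.024,-0.048,0],[0,0,0]]
    - [[0.04,-0.08,0],[0,0,0]]
    - [[0.056,-0.112,0],[0,0,0]]
    - [[0.072,-0.144,0],[0,0,0]]
    - [[0.088,-0.176,0],[0,0,0]]
    - [[0.104,-0.208,0],[0,0,0]]
    - [[0.12,-0.24,0],[0,0,0]]
    - [[0.136,-0.272,0],[0,0,0]]
    - [[0.15,-0.3,0],[0,0,0]]
    - [[0.162,-0.325,0],[0,0,0]]
    - [[0.17,-0.34,0],[0,0,0]]

```text
time_s: 7.08
tool_pos: [536.9, 88.0, 322.1]
tool_rot: [-3.064, -0.685, 0.004]
wrist_force: [0.6, -0.0, -0.3]
gripper_width: 21.1
grasp_force: 30.0
```

>>> move_arm:
  plan:
    - [[0,0,0],[0,0,0]]
    - [[0,0,0],[0,0,0]]
    - [[0,0,0],[0,0,0]]
    - [[0,0,0],[0,0,0]]

```text
time_s: 7.42
tool_pos: [538.2, 82.4, 322.9]
tool_rot: [3.068, 0.675, -0.002]
wrist_force: [-1.0, 0.0, -1.3]
gripper_width: 21.4
grasp_force: 30.0
```

```bash
python3 - <<'E'
from h import *
T=tcpT(); d=env.grab_frame('wrist'); save(d,'w2.png'); pickle.dump((d,T),open('w2.pkl','wb'));print(T.round(3))
for q in ['probe','module','stage','spot']: print(q,[(np.round(x['box']).tolist(),round(x['conf'],2)) for x in env.spot_in(d,q)][:3])
ds=pickle.load(open('side0.pkl','rb'))[0]; dt=pickle.load(open('top0.pkl','rb'))[0]
print('spot',tri([ray(dt,(276.4,206.9)),ray(ds,(312,172.2))]))
tc=lambda u,v:((u-390)/5.493+240,v/5.5+180)
c=[atz(dt,tc(*p),12)[:2] for p in [(508,300),(752,212),(684,10),(436,88)]]
print(np.round(c,1)); 
for a,b in((0,3),(1,2),(1,0),(2,3)):
    v=c[b]-c[a]; print(np.linalg.norm(v),np.degrees(np.arctan2(v[1],v[0])))
print(np.mean(c,0))
E
```

```text
[[ 9.08000e-01  4.20000e-01 -1.00000e-03  5.38169e+02]
 [ 4.20000e-01 -9.08000e-01 -1.00000e-03  8.24210e+01]
 [-1.00000e-03  0.00000e+00 -1.00000e+00  3.22910e+02]
 [ 0.00000e+00  0.00000e+00  0.00000e+00  1.00000e+00]]
probe [([294.0, 200.0, 350.0, 312.0], 0.96), ([478.0, 1.0, 559.0, 105.0], 0.63), ([293.0, 32.0, 335.0, 116.0], 0.47)]
module [([293.0, 30.0, 337.0, 119.0], 0.97)]
stage [([249.0, 8.0, 386.0, 129.0], 0.92)]
spot [([293.0, 29.0, 335.0, 117.0], 0.84)]
spot [626.81003332 129.95177567  91.38401268]
[[558.4 184.7]
 [602.1  45.7]
 [722.   80. ]
 [682.7 223.5]]
130.1398374212728 17.322503097277202
124.7559754471724 15.95544388927582
145.69962795841255 107.4382583521036
148.76399253838045 105.34823689963217
[641.308113   133.49710594]
```

View pics/w2.png

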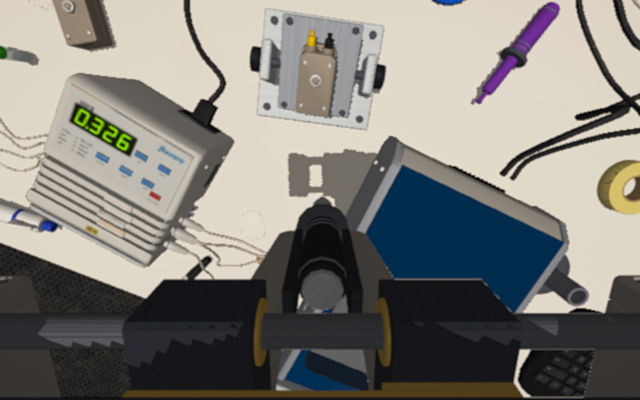

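Wrist view: the tilted module's stud is at about (316,80), and the base plate spans (257,9) to (385,129). The held probe's tip is at (322,200). The purple look-alike at (520,55) is left alone. Next I line up coarsely, with tilt about 18° and yaw 16.5°, and back off 80 mm.

```bash
cat >> h.py <<'E'
def frame(yaw,th):
    c,s=np.cos(yaw),np.sin(yaw); Y=np.array([[c,-s,0],[s,c,0],[0,0,1]])
    t=np.array([[np.cos(th),0,-np.sin(th)],[0,1,0],[np.sin(th),0,np.cos(th)]]); return Y@t
def goal(spot,yaw,th,dist):
    M=frame(yaw,th); G=np.eye(4); G[:3,:3]=M@np.diag([1,-1,-1]); G[:3,3]=spot+M[:,2]*dist; return G
def delta(T,G):
    D=np.linalg.inv(T)@G; return (D[:3,3]/1000).round(4),(R.from_matrix(D[:3,:3]).as_rotvec()/(np.pi/2)).round(4)
E
python3 - <<'E'
from h import *
T=tcpT(); G=goal(np.array([627,130,94]),np.radians(16.5),np.radians(18),199)
print(G.round(2),delta(T,G),env.get_state()['qpos'])
E
```

```text
[[ 9.1000e-01  2.8000e-01  3.0000e-01  5.6804e+02]
 [ 2.7000e-01 -9.6000e-01  9.0000e-02  1.1253e+02]
 [ 3.1000e-01  0.0000e+00 -9.5000e-01  2.8326e+02]
 [ 0.0000e+00  0.0000e+00  0.0000e+00  1.0000e+00]] (array([ 0.0392, -0.0138,  0.0403]), array([-0.0145,  0.1997,  0.0925])) [ 0.10143069  0.23921236 -0.37538632  1.74003695  0.09428174  1.18001592
 -1.43656407]
```

>>> move_arm:
  plan:
    - [[0.006,-0.002,0.006],[-0.002,0.03,0.014]]
    - [[0.013,-0.005,0.014],[-0.005,0.07,0.033]]
    - [[0.022,-0.008,0.023],[-0.008,0.115,0.053]]
    - [[0.031,-0.011,0.032],[-0.011,0.16,0.074]]
    - [[0.037,-0.013,0.038],[-0.014,0.19,0.088]]
    - [[0.039,-0.014,0.04],[-0.0145,0.2,0.0925]]
    - [[0.039,-0.014,0.04],[-0.0145,0.2,0.0925]]
    - [[0.039,-0.014,0.04],[-0.0145,0.2,0.0925]]
    - [[0.039,-0.014,0.04],[-0.0145,0.2,0.0925]]
    - [[0.039,-0.014,0.04],[-0.0145,0.2,0.0925]]

```text
time_s: 8.5
tool_pos: [568.3, 113.2, 284.2]
tool_rot: [-3.027, -0.44, -0.481]
wrist_force: [-0.1, 0.4, -0.7]
gripper_width: 21.7
grasp_force: 30.0
```

```bash
python3 - <<'E'
from h import *
T=tcpT(); d=env.grab_frame('wrist'); save(d,'w3.png'); pickle.dump((d,T),open('w3.pkl','wb'));print(T.round(3))
S=tcpT(); ds=env.grab_frame('side'); dt=env.grab_frame('top'); pickle.dump((ds,S),open('side3.pkl','wb'));pickle.dump((dt,S),open('top3.pkl','wb'))
for q in ['probe','module','stage','spot']: print(q,[(np.round(x['box']).tolist(),round(x['conf'],2)) for x in env.spot_in(d,q)][:3])
d2=pickle.load(open('w2.pkl','rb'))[0]
a=cv2.resize(d['color'][0:250,170:470],(500,417),interpolation=2)
b=cv2.resize(d2['color'][0:140,240:400],(300,262),interpolation=2)
s=cv2.resize(ds['color'][150:220,270:350],(300,262),interpolation=2)
im=np.zeros((524,800,3),np.uint8); im[:417,:500]=a; im[:262,500:]=b; im[262:,500:]=s
cv2.imwrite('pics/c3.png',cv2.cvtColor(im,cv2.COLOR_RGB2BGR))
E
```

```text
[[ 9.11000e-01  2.85000e-01  2.97000e-01  5.68330e+02]
 [ 2.71000e-01 -9.59000e-01  8.80000e-02  1.13223e+02]
 [ 3.10000e-01 -0.00000e+00 -9.51000e-01  2.84171e+02]
 [ 0.00000e+00  0.00000e+00  0.00000e+00  1.00000e+00]]
probe [([293.0, 197.0, 349.0, 313.0], 0.95), ([483.0, 84.0, 536.0, 181.0], 0.89)]
module [([302.0, 134.0, 341.0, 209.0], 0.8)]
stage [([254.0, 125.0, 389.0, 226.0], 0.89)]
spot [([301.0, 135.0, 339.0, 207.0], 0.84)]
```

View pics/c3.png

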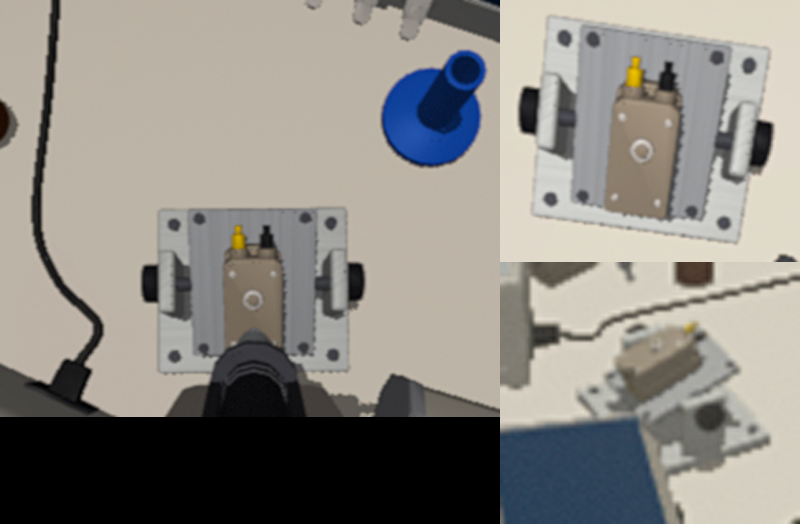

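Wrist crop: stud at crop (253,300), which is pixel (321.8,180), with the probe tip just below it. The base and plate corners are clear in both wrist views. I fit the stage pose and tilt to these points.

```bash
python3 - <<'E'
from h import *
from scipy.optimize import least_squares
obs={'w3':{'s':(253,300),'b':[(160,210),(346,209),(160,372),(349,374)],'p':[(188,210),(315,210),(193,353),(315,355)]},
'w2':{'s':(641,151),'b':[(549,16),(769,48),(534,213),(738,242)],'p':[(583,25),(730,47),(573,203),(703,221)]},
'side0':{'s':(312,172.2)},'top0':{'s':(276.4,206.9),'b':[((u-390)/5.493+240,v/5.5+180) for u,v in [(436,88),(684,10),(508,300),(752,212)]]}}
cv={'w3':lambda p:(p[0]/1.6667+170,p[1]/1.668),'w2':lambda p:((p[0]-500)/1.875+240,p[1]/1.871)}
base=[(65,75,12),(65,-75,12),(-65,75,12),(-65,-75,12)]
pl=[(52,44,8),(52,-44,8),(-52,44,8),(-52,-44,8)]
V={}
for n in obs:
    d,T=pickle.load(open(n+'.pkl','rb')); V[n]=(d,T@np.array(d['hand_eye']) if n[0]=='w' else np.array(d['cam_to_world']))
names=list(obs)
def spot(P): 
    return np.array([P[0],P[1],52])+frame(P[2],P[3])@np.array([-3,0,46.])
def res(P,full=True):
    o=[];t=np.array([P[0],P[1],0]);Y=frame(P[2],0);M=frame(P[2],P[3])
    for i,n in enumerate(names):
        d,C=V[n];C=C.copy();off=P[4+3*i:7+3*i];C[:3,3]+=off;f=cv.get(n,lambda p:p)
        sg=.7 
        pts=[(spot(P),obs[n]['s'],1)]
        if 'b' in obs[n]: pts+=[(t+Y@np.array(b),q,1) for b,q in zip(base,obs[n]['b'])]
        if 'p' in obs[n]: pts+=[(t+[0,0,52]+M@np.array(b),q,1) for b,q in zip(pl,obs[n]['p'])]
        for X,q,w in pts: o+=list((proj(d,X,C)-f(q))/sg)
        if full:o+=list(off/2)
    return np.array(o,float)
r=least_squares(res,[641,133,.288,.32]+[0]*12,loss='soft_l1')
P=r.x;print(P[:2],np.degrees(P[2:4]),P[4:].reshape(-1,3).round(1));print(spot(P),r.cost)
print((res(P,False)*.7).reshape(-1,2).round(1).tolist())
J=np.linalg.inv(r.jac.T@r.jac);print('sd',np.sqrt(np.diag(J))[:4])
np.save('P.npy',P)
# probe tip predicted vs seen
d,C=V['w3'];T=pickle.load(open('w3.pkl','rb'))[1];print('tip px',proj(d,(T@[0,0,119,1])[:3],C))
for k in (60,25,10,0):
  print(k,delta(tcpT(),goal(spot(P),P[2],P[3],119+k)))
E
```

```text
[642.76124676 134.64400072] [17.08811918 17.2749817 ] [[-0.1 -0.7  2.8]
 [-0.7 -0.7  3.4]
 [-0.1  0.6  0.9]
 [ 0.8  0.8  0.5]]
[626.96601109 129.78833679  95.03409181] 17.636974961395598
[[0.2, 0.1], [-0.8, -0.1], [0.2, -0.6], [-0.7, 0.5], [0.0, -1.7], [0.2, 0.4], [1.0, -0.3], [0.4, 1.8], [-0.7, -0.1], [0.8, -0.5], [-0.0, -0.6], [1.1, 0.1], [-0.8, 0.6], [0.1, 0.4], [-0.6, 0.5], [1.3, 0.8], [-0.8, -0.6], [-0.5, -0.4], [-0.1, -0.5], [0.2, -0.2], [-0.3, 0.2], [-0.4, -1.2], [-0.5, 0.3], [0.9, 0.1]]
sd [1.21339887 1.31298066 0.00334871 0.01386869]
tip px [321.60886386 199.45357715]
60 (array([0.0024, 0.0016, 0.0193]), array([ 0.0016, -0.0083, -0.0055]))
25 (array([0.002 , 0.0015, 0.0543]), array([ 0.0016, -0.0083, -0.0055]))
10 (array([0.0018, 0.0015, 0.0693]), array([ 0.0016, -0.0083, -0.0055]))
0 (array([0.0016, 0.0015, 0.0793]), array([ 0.0016, -0.0083, -0.0055]))
```

>>> move_arm:
  plan:
    - [[0.0005,0.0004,0.015],[0.0016,-0.0083,-0.0055]]
    - [[0.001,0.001,0.03],[0.0016,-0.0083,-0.0055]]
    - [[0.0018,0.0015,0.045],[0.0016,-0.0083,-0.0055]]
    - [[0.0018,0.0015,0.057],[0.0016,-0.0083,-0.0055]]
    - [[0.0018,0.0015,0.064],[0.0016,-0.0083,-0.0055]]
    - [[0.0018,0.0015,0.064],[0.0016,-0.0083,-0.0055]]
    - [[0.0018,0.0015,0.064],[0.0016,-0.0083,-0.0055]]
    - [[0.0018,0.0015,0.064],[0.0016,-0.0083,-0.0055]]
    - [[0.0018,0.0015,0.064],[0.0016,-0.0083,-0.0055]]

```text
time_s: 9.6
tool_pos: [589.1, 118.2, 224.2]
tool_rot: [-3.028, -0.455, -0.463]
wrist_force: [0.4, 0.1, -0.2]
gripper_width: 21.5
grasp_force: 30.0
```

```bash
python3 - <<'E'
from h import *
P=np.load('P.npy');sp=np.array([P[0],P[1],52])+frame(P[2],P[3])@np.array([-3,0,46.])
T=tcpT(); d=env.grab_frame('wrist'); save(d,'w4.png'); pickle.dump((d,T),open('w4.pkl','wb'));C=T@np.array(d['hand_eye'])
print('tip',proj(d,(T@[0,0,119,1])[:3],C),'spot',proj(d,sp,C),delta(T,goal(sp,P[2],P[3],119)))
ds=env.grab_frame('side');dt=env.grab_frame('top')
a=cv2.resize(d['color'][150:240,272:372],(500,450),interpolation=2)
s=cv2.resize(ds['color'][130:190,280:340],(300,300),interpolation=2); t=cv2.resize(dt['color'][180:240,240:300],(300,300),interpolation=2)
im=np.zeros((600,800,3),np.uint8); im[:450,:500]=a; im[:300,500:]=s; im[300:,500:]=t
cv2.imwrite('pics/c4.png',cv2.cvtColor(im,cv2.COLOR_RGB2BGR))
E
```

```text
tip [321.60030104 199.43403008] spot [321.68892101 195.30718711] (array([-0.0005,  0.0001,  0.0161]), array([ 0.0002, -0.001 ,  0.0001]))
```

View pics/c4.png

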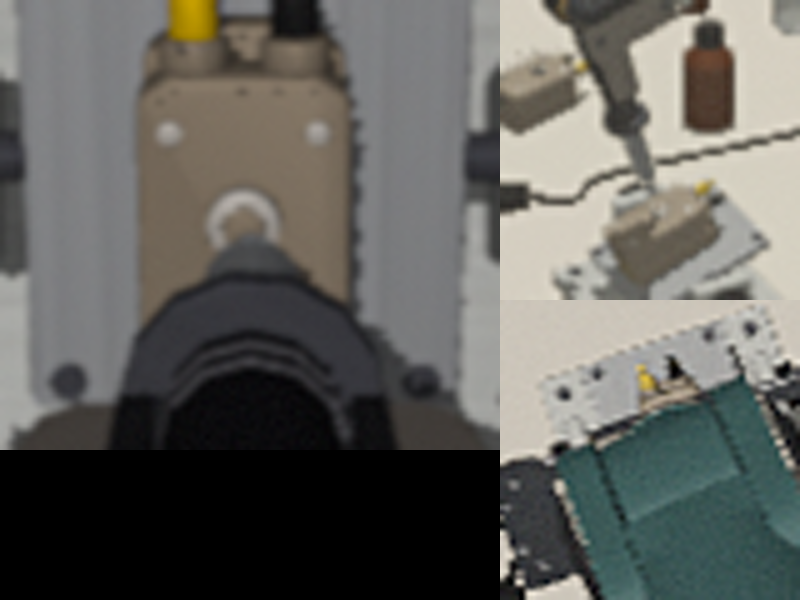

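Crop: stud centre at about (320.8,195.2) in the wrist image, where the fit predicts (321.7,195.3). The tip is lined up at column 321.4, so I trim about −0.5 mm in tool y. Next I approach with force averaging.

>>> move_arm:
  plan:
    - [[-0.0003,-0.0004,0.003],[0,0,0]]
    - [[-0.0003,-0.0004,0.006],[0,0,0]]
    - [[-0.0003,-0.0004,0.009],[0,0,0]]
    - [[-0.0003,-0.0004,0.011],[0,0,0]]
    - [[-0.0003,-0.0004,0.011],[0,0,0]]
    - [[-0.0003,-0.0004,0.011],[0,0,0]]
    - [[-0.0003,-0.0004,0.011],[0,0,0]]

```text
time_s: 10.33
tool_pos: [591.5, 119.4, 212.6]
tool_rot: [-3.028, -0.455, -0.46]
wrist_force: [-0.9, 0.0, -1.6]
gripper_width: 21.5
grasp_force: 30.0
```

```bash
cat >> h.py <<'E'
def feel(n=10):
    P=np.load('P.npy');M=frame(P[2],P[3]);sp=np.array([P[0],P[1],52])+M@np.array([-3,0,46.])
    F=[];X=[];tz=[]
    for i in range(n):
        env.grab_frame('wrist'); s=env.get_state(); F.append(s['wrist_force']);X.append(M.T@((tcpT()@[0,0,119,1])[:3]-sp));tz.append(s['time_s'])
    F=np.array(F)@M; print('F module axes',F.mean(0).round(2),'se',(F.std(0)/n**.5).round(2),'tip rel spot',np.mean(X,0).round(2),'t',tz[-1],'grip',s['grasp_force'])
    return T_avg(X) if 0 else None
E
python3 -c "
from h import *
feel()"
```

```text
F module axes [-0.26 -0.14 -0.99] se [0.16 0.13 0.17] tip rel spot [-0.28  0.46  4.39] t 10.8333 grip 29.999180138111115
```

>>> move_arm:
  plan:
    - [[0,0,0.0015],[0,0,0]]
    - [[0,0,0.003],[0,0,0]]
    - [[0,0,0.003],[0,0,0]]
    - [[0,0,0.003],[0,0,0]]

```text
time_s: 11.17
tool_pos: [592.2, 119.7, 209.6]
tool_rot: [-3.029, -0.455, -0.46]
wrist_force: [-0.6, 0.2, -0.2]
gripper_width: 21.4
grasp_force: 30.0
```

```bash
python3 -c "
from h import *
feel()"
```

```text
F module axes [-0.03 -0.21 -0.97] se [0.11 0.19 0.1 ] tip rel spot [-0.36  0.47  1.31] t 11.6667 grip 29.999258816242218
```

>>> move_arm:
  plan:
    - [[0,0,0.001],[0,0,0]]
    - [[0,0,0.002],[0,0,0]]
    - [[0,0,0.002],[0,0,0]]
    - [[0,0,0.002],[0,0,0]]

```text
time_s: 12.0
tool_pos: [593.1, 119.8, 208.0]
tool_rot: [-3.028, -0.455, -0.461]
wrist_force: [-0.9, -0.6, 0.7]
gripper_width: 21.2
grasp_force: 30.0
```

```bash
python3 -c "
from h import *
feel()"
```

```text
F module axes [-0.22  0.13  0.44] se [0.17 0.17 0.14] tip rel spot [-0.23  0.46 -0.62] t 12.5 grip 29.999719262123108
```

Contact found: the push is about 1.4 N, so the tip is about 0.9 mm in. I advance 4 mm more.

>>> move_arm:
  plan:
    - [[0,0,0.001],[0,0,0]]
    - [[0,0,0.002],[0,0,0]]
    - [[0,0,0.003],[0,0,0]]
    - [[0,0,0.004],[0,0,0]]
    - [[0,0,0.004],[0,0,0]]
    - [[0,0,0.004],[0,0,0]]
    - [[0,0,0.004],[0,0,0]]
    - [[0,0,0.004],[0,0,0]]

```text
time_s: 13.17
tool_pos: [594.1, 120.2, 204.2]
tool_rot: [-3.029, -0.455, -0.461]
wrist_force: [-1.3, 0.4, 2.2]
gripper_width: 21.0
grasp_force: 30.0
```

```bash
python3 - <<'E'
from h import *
feel(12)
d=env.grab_frame('wrist');save(d,'w5.png');ds=env.grab_frame('side')
a=cv2.resize(d['color'][150:240,272:372],(500,450),interpolation=2)
s=cv2.resize(ds['color'][130:190,280:340],(300,300),interpolation=2)
im=np.zeros((450,800,3),np.uint8); im[:450,:500]=a; im[:300,500:]=s
cv2.imwrite('pics/c5.png',cv2.cvtColor(im,cv2.COLOR_RGB2BGR))
E
```

```text
F module axes [-0.01 -0.21  2.79] se [0.14 0.14 0.14] tip rel spot [-0.28  0.46 -4.64] t 13.7667 grip 30.000243186950684
```

View pics/c5.png

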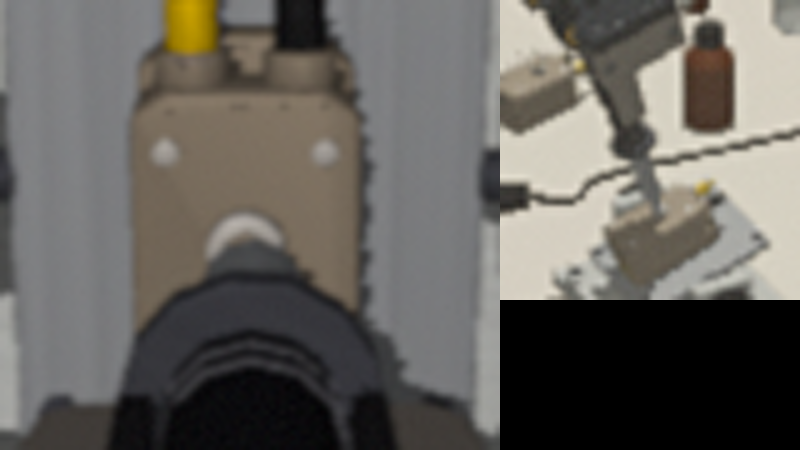

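The crop shows the tip centred on the stud ring: ring centre (321,200.6), expected tip about (321.5,201). The net push is 3.8 N, so the tip is about 5.5 mm in.

```bash
python3 -c "
from h import *
print(env.sign_off())"
```

```text
the job is handed in; nothing more can be done
None
```

The job is handed in: the probe is held square on the stud centre to within about 1 mm by my measurements, pressing with about 3.8 N with the tip roughly 5.5 mm in; no verdict came back.

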